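# Bring an upward-looking inspection camera back into focus

## Task

Two upward-looking inspection cameras stand on the bench. On the one with the wider lens, turn the focus ring so that the tab at its foot points straight at the index block on the scale round it, then let go. Leave the slimmer lens's focus ring as it is set.

Things in the scene. Friction and masses are not known exactly. Their poses are not given: they have to be found in the camera images.
- wide_top (a point): Top centre of the wide lens's focus ring, on its upright axis, z = 92 mm. Black ribbed ring, 56 mm across, z = 55 to 92, on a black flange 110 across (top z = 54) on a camera fixed to the bench. Grip it from above, any yaw, fingertips above z = 64 (clear of tab and index). Turns at 0.08 N m and stays put; grip 15 N or more. The slim camera's ring is 38 mm across, equally tall; they may swap sides.
- wide_tab (a point): Outer end of the wide ring's tab, 44 mm from the axis: an aluminium finger 6 mm wide, z = 57 to 63 mm, that sticks out at the foot of the ring over the flange and goes round with it. At the start it stands 0.5 to 1.35 rad anticlockwise (seen from above) of the index: turn clockwise by that much. The ring's end stops lie beyond the index.
- wide_index (a point): Inner end of the wide camera's index, 44 mm from the axis, where the tab's end comes when it points at the index: a fixed white-painted block 14 x 10 x 8 mm with a small dark screw, on the rim of the flange, z = 54 to 62 mm, outside the tab's path. Its place round the flange and the camera's yaw vary.
- slim_tab (a point): Outer end of the same kind of tab on the slim camera's focus ring (38 mm in diameter), 35 mm from that camera's axis. It must stay where it is.

How it is judged:
At the end, for the whole second after the job is handed in: The outer end of the wide ring's tab is within 10 mm (about 13 degrees of turn) of the inner end of the index block, and stays there with the ring released (horizontal distance between wide_tab and wide_index below 0.01 m); the robot touches nothing.
It fails at once if the slim lens's focus ring is turned (its tab moves more than 6 mm) (distance of slim_tab from where it was at the start of the episode above 0.006 m).
It also fails if it takes over 32 s, if anything falls off the work surface, if the arm or the gripper's body presses on something with over 40 N, if the wrist force passes 120 N, or if a joint passes its speed limit or range.

## Robot

A 6-joint arm with a two-finger parallel gripper is mounted at the origin on the work surface; the furniture and walls round the work are solid. World frame = base frame: x ahead of the robot, y to its left, z up, the work surface at z = 0. Lengths are in m, angles in rad, forces in N, time in s.
With the tool pointing down it reaches from about 0.3 to 0.75 m from the base axis. Payload 8.5 kg.
Tool frame: the origin (TCP) lies midway between the tips of the shut fingers; the grasp point (between the pads) lies 19 mm behind it; z points along the fingers, y is the line along which they close (so a half turn about z gives the same grasp; the last joint's range is limited). The gripper opens to 88 mm and grips with 3 to 60 N. Pads are 18 mm wide; open, the fingers measure 123 mm over their backs; the gripper's body (75 mm by 187 mm) begins 45 mm behind the grasp point.
Start: joints at [1.111, 0.381, 1.297, -0, 1.464, -0.215], TCP at [0.133, 0.534, 0.239] pointing down, gripper open.
Joint ranges: [-3.11, 3.11], [-0.89, 2.33], [0.22, 2.48], [-1.42, 4.56], [0.17, 2.85], [-2.88, 2.88]. Speed limits (rad/s): [2.39, 2.39, 3.14, 3.14, 3.14, 3.14].

## Interface

Orientations are given as a unit quaternion [w, x, y, z].
In Python, from bench import readout, vision, ctrl gives the robot as it stands.
- The arm moves only by the tool move_arm, never from a script. Its argument "series" is text: rows parted by semicolons, each of 7 numbers parted by spaces: the opening, from -1 (shut) to 1 (fully open), then the shift along the tool's x, y, z in mm, then the turn, a rotation vector about the tool's x, y, z in rad. A call has 1 to 12 rows; each row is the pose to reach, as a shift and turn from the pose commanded when the call began, along the tool's axes at that moment; what a row does not reach only later rows make up. A row lasts 1/10 s, in which the tool goes at most 50 mm and 8.59 degrees, less where a joint would pass 70% of its speed; a pose out of reach is approached as far as the arm can. A call with a gripper value outside its range is refused whole. The fingers move at their own pace and stop on an object; "newtons" is the grip in N (left out, the last holds). Time passes only in rows, so rows that repeat a pose let the fingers close. It gives the time, the measured TCP pose, the force, the opening and the grip force at its end, in the units of the state.
- readout.get_obs(): the state, without advancing time (a new reading comes with each control period).
- vision.read_camera(name): name is "side" or "top" or "wrist"; returns (picture, depth): 480x640x3 uint8, red, green, blue; 480x640 float32, m along the optical axis (not along the pixel's ray), 0 where there is no reading.
- vision.camera_params(name): a dict with "fx", "fy", "cx", "cy" (pixels), "pose" (4x4, takes a point from camera to world coordinates). Camera axes: x right, y up, looking along -z (the intrinsics and any distortion apply to the point x, -y, -z); pixel columns grow to the right and rows downward; lengths in m; the calibration is good to about 2 mm. A picture is of the moment at which its call begins: read the wrist's pose just before it. camera_params takes no time and is no camera call; for the wrist camera it gives the pose at the moment of the call.
- ctrl.hand_in(): hands the job in; it is judged then, once.
The state is a dict: "time": time; "joint_pos": joint angles; "qvel": joint speeds; "joint_efforts": joint torques, N m; "tcp_pos": TCP position; "orientation": TCP orientation; "ft_force": force on the tool from outside, world axes, zero at the start; "ft_torque": the same for the moment, N m; "finger_gap": finger opening in m; "grasp_force": force on a finger pad.
Only numpy, scipy, OpenCV 4.12 (cv2) and the standard library are available. Lean on these libraries where they do the work, as an engineer would, in place of code of your own. Each camera call takes 0.05 s, during which the arm holds its last target. There are 200 camera calls.

## Working session

There is one attempt and no reset: what is moved stays moved. The work goes in short steps, Python scripts to look and compute and a tool call to move; the robot and the scene stay as the last step left them, time stands still between calls to the robot, and variables do not carry over. Pictures are saved under pics/ and viewed, at most 10 in all, crops included, and the job is handed in when it is done.

Besides the shell and the picture viewer there is one more tool, called by a JSON object that holds its "method" and its "body". move_arm: Moves the arm, as the interface text tells. Its arguments: {"type":"object","properties":{"series":{"type":"string"},"newtons":{"type":"number"}},"required":["series"]}

```bash
mkdir -p pics; cat > h.py <<'E'
import numpy as np, cv2
from bench import readout, vision, ctrl
def grab(n,f=None):
    p=vision.camera_params(n); im,d=vision.read_camera(n)
    if f: cv2.imwrite('pics/'+f,im[:,:,::-1])
    return p,im,d
def ray(p,u,v,z):
    "cast pixel to plane z"
    P=np.array(p['pose']); r=P[:3,:3]@np.array([(u-p['cx'])/p['fx'],-(v-p['cy'])/p['fy'],-1.])
    o=P[:3,3]; return o+r*(z-o[2])/r[2]
E
python3 - <<'E'
from h import *
p,im,d=grab('top','top.png'); print({k:(np.round(v,3).tolist() if k=='pose' else v) for k,v in p.items()})
np.savez('top.npz',im=im,d=d)
o=readout.get_obs(); print(o['time'],o['tcp_pos'],o['orientation'],o['finger_gap'])
E
```

```text
{'fx': 537.3586230596627, 'fy': 537.3586230596627, 'cx': 332.11955441019126, 'cy': 235.96981281332157, 'pose': [[0.009, 0.984, -0.177, 0.373], [-1.0, 0.004, -0.026, 0.229], [-0.025, 0.177, 0.984, 0.946], [0.0, 0.0, 0.0, 1.0]]}
0.05 [0.1331844  0.53334625 0.23816537] [-2.24848035e-04  1.22108822e-01  9.92516468e-01 -6.67034002e-04] 0.08811074288879002
```

View pics/top.png

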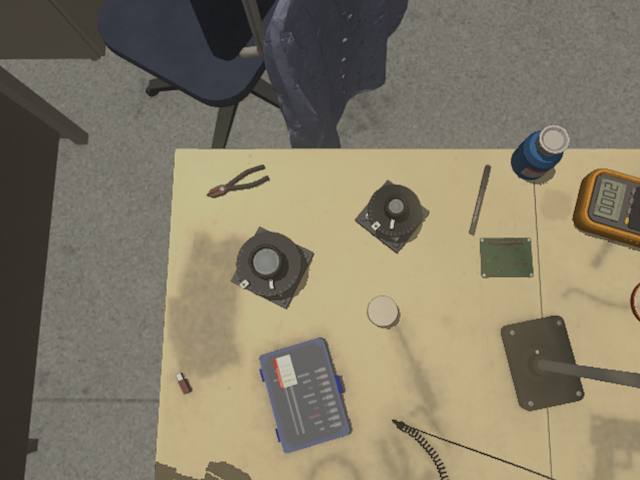

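The wide camera is at about (266,263), with its tab at (271,284) and index at (244,284). The slim one is at about (396,207).

```bash
python3 - <<'E'
from h import *
D=np.load('top.npz');im,d=D['im'],D['d'];p=vision.camera_params('top')
c=im[215:315,220:325]; cv2.imwrite('pics/c.png',cv2.resize(c[:,:,::-1],None,fx=5.5,fy=5.5,interpolation=cv2.INTER_CUBIC))
# ring top by depth: height map
P=np.array(p['pose']); v,u=np.mgrid[200:330,210:330]; dd=d[200:330,210:330]
pc=np.stack([(u-p['cx'])/p['fx']*dd,-(v-p['cy'])/p['fy']*dd,-dd],-1)@P[:3,:3].T+P[:3,3]
m=(pc[...,2]>.082)&(pc[...,2]<.105); q=pc[m]; print('top pts',m.sum(),q.min(0),q.max(0),np.median(q,0))
(cc,r)=cv2.minEnclosingCircle(q[:,:2].astype(np.float32)); print('circle',cc,r)
hs=cv2.cvtColor(im[200:330,210:330],cv2.COLOR_RGB2HSV)
w=((hs[...,1]<60)&(hs[...,2]>150)&(pc[...,2]>.04)&(pc[...,2]<.08)).astype(np.uint8)
n,_,s,ct=cv2.connectedComponentsWithStats(w)
for i in range(1,n):
  if s[i,4]>4: a=ct[i]+[210,200]; g=ray(p,*a,.061); print(a,s[i,4],g,np.hypot(*(g[:2]-cc)),np.arctan2(*(g[:2]-cc)[::-1]))
E
```

```text
top pts 839 [0.45953032 0.33062278 0.08203512] [0.51444093 0.385377   0.09628225] [0.48595072 0.35859445 0.08655051]
circle (0.48671913146972656, 0.35875025391578674) 0.028227394446730614
[244.08823529 283.5       ] 34 [0.45149537 0.39737009 0.061     ] 0.05227049402788035 2.3102367698866173
[271.08695652 284.30434783] 23 [0.45044821 0.3525223  0.061     ] 0.03680173175933641 -2.9715444940513516
```

View pics/c.png

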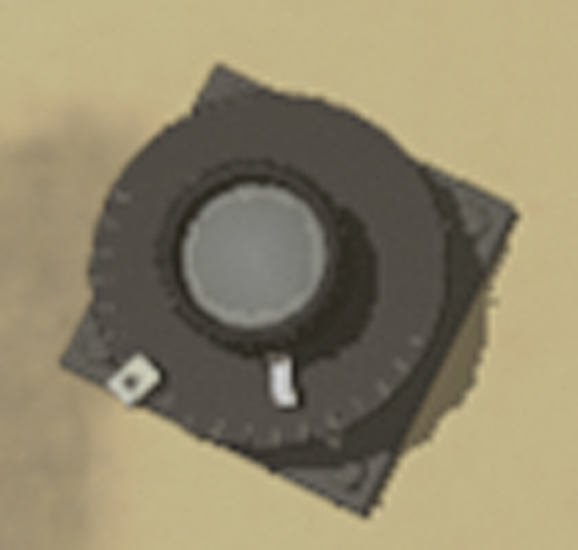

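The measured ring radius is 28.2 mm, with the index at 2.31 rad and the tab at 3.31 rad. That means 1.0 rad clockwise, which fits the task. I'll move above the ring and look again.

{"method": "move_arm", "body": {"series": "1 -50 -11 0 0 0 0;1 -95 -21 0 0 0 0;1 -140 -31 0 0 0 0;1 -185 -40 0 0 0 0;1 -230 -50 10 0 0 0;1 -275 -60 20 0 0 0;1 -320 -70 30 0 0 0;1 -360 -78 40 0 0 0;1 -385 -84 50 0 0 0;1 -385 -84 60 0 0 0;1 -385 -84 60 0 0 0;1 -385 -84 60 0 0 0", "newtons": 30}}

```text
time: 1.25
tcp_pos: [0.4855, 0.3594, 0.1788]
orientation: [-0.0, 0.122, 0.993, -0.0]
ft_force: [0.8, 0.0, -0.5]
finger_gap: 0.0883
grasp_force: 0.0
```

```bash
python3 - <<'E'
from h import *
p,im,d=grab('wrist','w1.png'); o=readout.get_obs(); print(o['time'],o['tcp_pos'],o['orientation'],o['joint_pos'])
P=np.array(p['pose']); print(P.round(3))
c=np.array([.4867,.3588])
for a,r,z in((0,0,.092),(3.311,.044,.06),(2.31,.044,.062)):
  w=np.array([c[0]+r*np.cos(a),c[1]+r*np.sin(a),z]); q=P[:3,:3].T@(w-P[:3,3]); print(p['cx']+p['fx']*q[0]/-q[2],p['cy']+p['fy']*q[1]/q[2])
E
```

```text
1.3 [0.48553699 0.35957259 0.17928688] [1.16609518e-04 1.21389148e-01 9.92604974e-01 1.62399002e-04] [ 4.41648830e-01  5.20589113e-01  1.23802217e+00  1.52764701e-04
  1.38261075e+00 -8.85797521e-01]
[[ 0.241 -0.926 -0.29   0.41 ]
 [ 0.971  0.23   0.072  0.378]
 [-0.    -0.299  0.954  0.326]
 [ 0.     0.     0.     1.   ]]
321.96339309266887 249.55158962360775
298.22160865361167 184.44459672872324
354.9010558015911 189.83553680532842
```

View pics/w1.png

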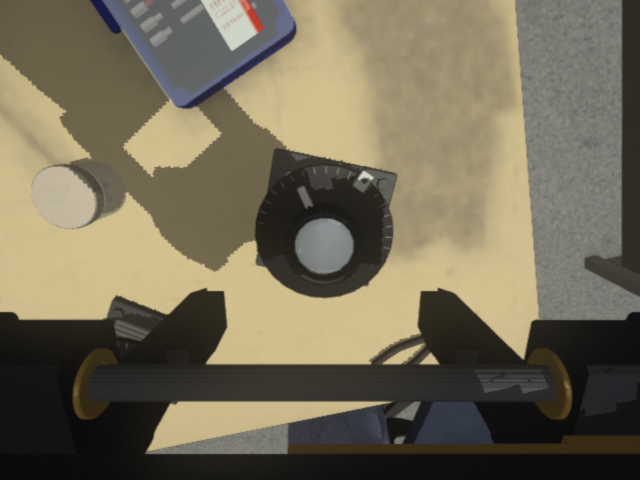

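The wrist view agrees within about 1.5 mm: lens at (325,246), tab end at (301,186), index at (363,181). Next I descend and close.

{"method": "move_arm", "body": {"series": "1 0 1 30 0 0 0;1 0 1 60 0 0 0;1 0 1 85 0 0 0;1 0 1 100 0 0 0;1 0 1 110 0 0 0;1 0 1 110 0 0 0;-1 0 1 110 0 0 0;-1 0 1 110 0 0 0;-1 0 1 110 0 0 0;-1 0 1 110 0 0 0;-1 0 1 110 0 0 0;-1 0 1 110 0 0 0", "newtons": 30}}

```text
time: 2.5
tcp_pos: [0.487, 0.3603, 0.0693]
orientation: [0.001, 0.122, 0.993, 0.001]
ft_force: [0.7, 3.6, 2.9]
finger_gap: 0.055
grasp_force: 30.0
```

Gripped at 55 mm with low side force. Now I turn 1.0 rad clockwise (+z of the tool).

{"method": "move_arm", "body": {"series": "-1 0 0 0 0 0 0.1;-1 0 0 0 0 0 0.2;-1 0 0 0 0 0 0.3;-1 0 0 0 0 0 0.4;-1 0 0 0 0 0 0.5;-1 0 0 0 0 0 0.6;-1 0 0 0 0 0 0.7;-1 0 0 0 0 0 0.8;-1 0 0 0 0 0 0.9;-1 0 0 0 0 0 1;-1 0 0 0 0 0 1;-1 0 0 0 0 0 1"}}

```text
time: 3.7
tcp_pos: [0.4869, 0.3602, 0.0692]
orientation: [0.0, 0.582, 0.813, 0.001]
ft_force: [0.6, 4.2, 3.8]
finger_gap: 0.0551
grasp_force: 30.0
```

```bash
python3 - <<'E'
from h import *
p,im,d=grab('wrist','w2.png'); o=readout.get_obs(); print(o['time'],o['tcp_pos'],o['orientation'],o['ft_force'],o['ft_torque'],o['joint_pos'][5])
E
```

```text
3.75 [0.48694255 0.36022598 0.06922976] [7.60640209e-05 5.81992148e-01 8.13194033e-01 7.74190333e-04] [0.24926445 5.4446348  5.01656386] [ 0.71162178  0.18615921 -0.0506295 ] 0.11269897139807789
```

View pics/w2.png

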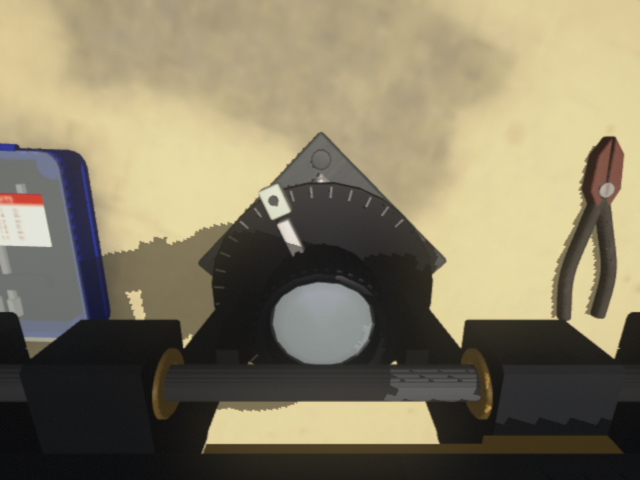

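The tab, ending near (287,218), points straight at the index block at (274,203). Now I release, rise and verify.

{"method": "move_arm", "body": {"series": "1 0 0 0 0 0 0;1 0 0 0 0 0 0;1 0 0 0 0 0 0;1 0 0 0 0 0 0;1 0 0 0 0 0 0;1 0 0 -20 0 0 0;1 0 0 -50 0 0 0;1 0 0 -90 0 0 0;1 -40 0 -120 0 0 0;1 -80 0 -120 0 0 0;1 -80 0 -120 0 0 0;1 -80 0 -120 0 0 0"}}

```text
time: 4.95
tcp_pos: [0.5123, 0.2835, 0.1886]
orientation: [-0.0, 0.584, 0.812, -0.0]
ft_force: [-0.5, 0.2, 0.4]
finger_gap: 0.088
grasp_force: 0.0
```

```bash
python3 - <<'E'
from h import *
p,im,d=grab('wrist','w3.png'); o=readout.get_obs(); print(o['time'],o['tcp_pos'],o['finger_gap'],o['ft_force'])
E
```

```text
5.0 [0.51201868 0.28421905 0.18838802] 0.08812234270273846 [-0.68529614 -0.00875053 -0.70512507]
```

View pics/w3.png

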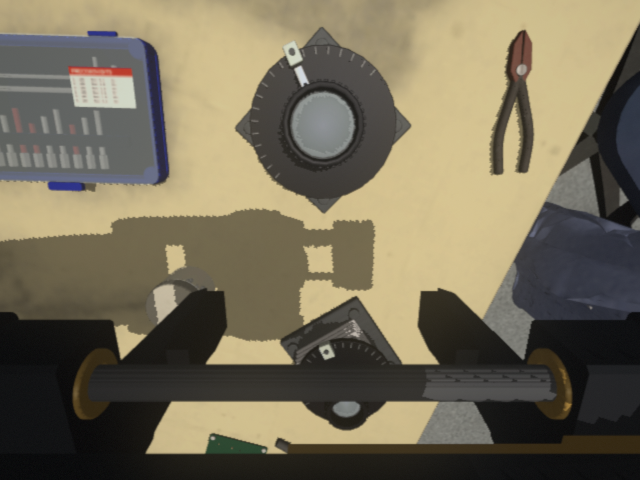

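After release the tab at (301,75) still points at the index at (292,54), and the gripper is clear of everything.

```bash
python3 -c "
from bench import ctrl
print(ctrl.hand_in())"
```

```text
the job is handed in; nothing more can be done
None
```

I turned the wide lens's focus ring about 1.0 rad clockwise so its tab points at the index block, let go, and handed the job in at about 5 s; the slim camera was never touched, and the hand-in gave no verdict.

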